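# Feed the bottom blank from the magazine to the register pins

## Task

Draw the bottom sign blank out from under the stack in the feed magazine by sliding it under the gate along the feed board, then slide it home against all three register pins, lying flat on the board. Leave the other blanks in the magazine, with the tub that weighs them down standing on top the whole time. Press on the blank only lightly, its printing face marks easily, and leave the things nearby where they are.

Things in the scene. Friction and masses are not known exactly. Their poses are not given: they have to be found in the camera images.
- feeder: Feed board with a bottom-feed magazine, fixed to the bench: brown lacquered wood, 360 x 160 x 12 mm. Origin on the bench under the middle of the gate's rear face; x = feed direction, y to its left, z up; board covers x -163..197, y -76..84, top at z = 12 mm. Magazine behind the gate: aluminium cheeks (inner faces y = +-52) and a rear stop (x = -154), 24 mm high, hold four stacked blanks.
- gate (a point): Middle of the lower edge of the gate, a steel strip across the board: 4 mm thick, 146 mm wide, lower edge 8 mm and upper edge 36 mm above the board, so one 6 mm blank passes under it and those above are held back. It hangs on two 12 mm posts, 38 mm high, at y = +-67 mm in the feeder's frame. Axes as the feeder's.
- front_pin_right (a point): Centre of the top of a steel register pin, 14 mm across, 5 mm high above the board (1 mm lower than a blank), at x 177, y -25 mm in the feeder's frame: one of two that stop the blank's leading edge. A blank seated on all three pins has its centre at x 95, y 8 mm in the feeder's frame and lies square to the board.
- front_pin_left (a point): Centre of the top of the second front register pin, of the same size, at x 177, y 41 mm in the feeder's frame.
- side_pin (a point): Centre of the top of the side register pin, of the same size, at x 95, y 65 mm in the feeder's frame; it stops the blank's left long edge, 8 mm to the left of its path out of the magazine.
- bottom_blank: Bottom one of four pale sign blanks: plate 150 (along x) x 100 x 6 mm, 70 g, flat on the board, poking out 46 to 59 mm past the gate's rear face. Origin: centre of its underside. Smooth back slides (friction 0.2); matte face grips a fingertip (0.9), marks if the fingers press it with over 20 N: touch slowly. Drawing it out takes 4 to 9 N of downward press, 4 N once clear.
- stack_blank_1: Blank of the same size, lying on the bottom blank, held back by the gate; when the bottom blank has gone it drops 6 mm on to the board. Origin: centre of its underside.
- stack_blank_2: Blank of the same size, second above the bottom blank. Origin: centre of its underside.
- stack_blank_3: Blank of the same size, the top one, carrying the tub. Origin: centre of its underside.
- weight_tub: Closed ink tub with a white lid, 72 mm across and 101 mm high, about 0.4 kg, standing loose on the top blank as the weight of the stack, 36 mm above the bench. Origin: centre of its underside, z up.
- loose_lid: Round snap lid 87 mm across, 10 mm thick, lying on the bench: a bystander. Origin: centre of its underside.
- dye_bottle: Dark dye bottle with a black cap, 40 mm across, 93 mm high, standing on the bench: a bystander. Origin: centre of its underside.
- small_tub: Small low ink tub with a white lid, 68 mm across, 53 mm high, standing on the bench: a bystander. Origin: centre of its underside.
There are look-alikes about, which are no part of the job. What is meant by the weight_tub is not turquoise, and is the smaller of those in its own colour.

How it is judged:
By the outcome, as a careful person would: the job done as asked, in the order asked, and still so for the second after the job is handed in, with the robot touching nothing.
It also fails if it takes over 61 s, if anything falls off the work surface, if the arm or the gripper's body presses on something with over 40 N, if the wrist force passes 120 N, or if a joint passes its speed limit or range.

## Robot

A 6-joint arm with a two-finger parallel gripper is mounted at the origin on a cart in front of the work surface, level with it; the furniture and walls round the work are solid. World frame = base frame: x ahead of the robot, y to its left, z up, the work surface at z = 0. Lengths are in m, angles in rad, forces in N, time in s.
With the tool pointing down it reaches from about 0.3 to 0.875 m from the base axis. Payload 6.4 kg.
Tool frame: the origin (TCP) lies midway between the tips of the shut fingers; the grasp point (between the pads) lies 19 mm behind it; z points along the fingers, y is the line along which they close (so a half turn about z gives the same grasp; the last joint's range is limited). The gripper opens to 85 mm and grips with 20 to 120 N. Pads are 22 mm wide; open, the fingers measure 114 mm over their backs; the gripper's body (76 mm by 85 mm) begins 54 mm behind the grasp point. The pads swing forward as they close: fully open they stand 13 mm farther back than shut.
Start: joints at [1.028, 0.181, 1.607, -0, 1.354, -0.206], TCP at [0.19, 0.543, 0.231] pointing down, gripper open.
Joint ranges: [-2.99, 2.99], [-0.89, 2.07], [0.3, 2.58], [-1.14, 4.28], [0, 2.63], [-3.12, 3.12]. Speed limits (rad/s): [2.57, 2.57, 3.01, 3.14, 3.14, 3.14].

## Interface

Orientations are given as a rotation vector (axis times angle).
In Python, from rig import readout, viewer, job gives the robot as it stands.
- The arm moves only by the tool send_rows, never from a script. Its argument "deltas" is a list of rows, each an object of numbers: "tx", "ty", "tz": the shift along the tool's x, y, z in m; "wx", "wy", "wz": the turn, a rotation vector about the tool's x, y, z in rad; "jaw": the finger opening in m, from 0 to 0.0854. A call has 1 to 12 rows; each row shifts and turns the commanded pose from where the row before left it, along the tool's axes as they then stand; what a row does not reach is not made up. A row lasts 1/8 s, in which the tool goes at most 62.5 mm and 10.7 degrees, less where a joint would pass 70% of its speed; a pose out of reach is approached as far as the arm can. A call with a gripper value outside its range is refused whole. The fingers move at their own pace and stop on an object; the grip force is fixed at half the most. Time passes only in rows, so rows that do not move let the fingers close. It gives the time, the measured TCP pose, the force, the opening and the grip force at its end, in the units of the state.
- readout.observe(): the state, without advancing time (a new reading comes with each control period).
- viewer.capture(name): name is "side" or "top"; returns the picture (400x640x3 uint8, red, green, blue); there is no depth.
- viewer.camera_params(name): a dict with "K" (3x3 intrinsics, pixels), "rvec" (rotation vector, rad) and "tvec" (3), from world to camera coordinates, as OpenCV has them. Camera axes: x right, y down, z forward; pixel columns grow to the right and rows downward; lengths in m; the calibration is good to about 2 mm. A picture is of the moment at which its call begins. camera_params takes no time and is no camera call.
- job.hand_in(): hands the job in; it is judged then, once.
The state is a dict: "clock": time; "joints": joint angles; "joint_velocities": joint speeds; "tau": joint torques, N m; "tool_pos": TCP position; "orientation": TCP orientation; "wrist_force": force on the tool from outside, world axes, zero at the start; "moment": the same for the moment, N m; "grip_width": opening from 0.0 (shut) to 1.0 (fully open); "gripper_force": force on a finger pad.
Only numpy, scipy, OpenCV 4.12 (cv2) and the standard library are available. Lean on these libraries where they do the work, as an engineer would, in place of code of your own. Each camera call takes 0.05 s, during which the arm holds its last target. There are 200 camera calls.

## Working session

There is one attempt and no reset: what is moved stays moved. The work goes in short steps, Python scripts to look and compute and a tool call to move; the robot and the scene stay as the last step left them, time stands still between calls to the robot, and variables do not carry over. Pictures are saved under pics/ and viewed, at most 10 in all, crops included, and the job is handed in when it is done.

Besides the shell and the picture viewer there is one more tool, called as name(argument=value, ...) on one line, values as JSON. send_rows: Moves the arm, as the interface text tells. Its arguments: {"type":"object","properties":{"deltas":{"type":"array","items":{"type":"object","properties":{"tx":{"type":"number"},"ty":{"type":"number"},"tz":{"type":"number"},"wx":{"type":"number"},"wy":{"type":"number"},"wz":{"type":"number"},"jaw":{"type":"number"}}}}},"required":["deltas"]}

```bash
mkdir -p pics
python3 - <<'E'
from rig import readout, viewer
import cv2,numpy as np
for n in("side","top"):
    im=viewer.capture(n); cv2.imwrite(f"pics/{n}0.png",im[:,:,::-1])
    p=viewer.camera_params(n); R=cv2.Rodrigues(np.array(p["rvec"]))[0]
    print(n,np.round(p["K"],1).tolist(),np.round(-R.T@np.array(p["tvec"]).ravel(),3),np.round(R,2).tolist())
print(readout.observe())
E
```

```text
side [[516.8, 0.0, 326.4], [0.0, 516.8, 196.8], [0.0, 0.0, 1.0]] [0.116 1.381 0.745] [[-0.91, -0.42, 0.01], [-0.22, 0.44, -0.87], [0.36, -0.79, -0.49]]
top [[412.2, 0.0, 326.7], [0.0, 412.2, 197.8], [0.0, 0.0, 1.0]] [0.476 0.282 1.126] [[-0.02, -1.0, 0.01], [-0.99, 0.02, -0.1], [0.1, -0.01, -0.99]]
{'clock': 0.1, 'joints': array([ 1.02766410e+00,  1.81497198e-01,  1.60793456e+00,  9.66692466e-07,
        1.35379103e+00, -2.06290155e-01]), 'joint_velocities': array([-0.00071383, -0.002778  , -0.0028641 , -0.00112914,  0.00160281,
        0.00057259]), 'tau': array([-3.96482765e-04, -4.45873654e+01, -3.52240241e+01, -3.92367747e-04,
        4.08955151e-03, -2.48233476e-05]), 'tool_pos': array([0.18975123, 0.54224915, 0.23044429]), 'orientation': array([-5.26512416e-01, -3.09655122e+00,  2.38194634e-03]), 'wrist_force': array([ 0.73988667, -0.24981895, -0.23561797]), 'moment': array([-0.04657293, -0.02924635, -0.03737289]), 'gripper_force': 0.0, 'grip_width': 1.0006317856284594}
```

View pics/top0.png

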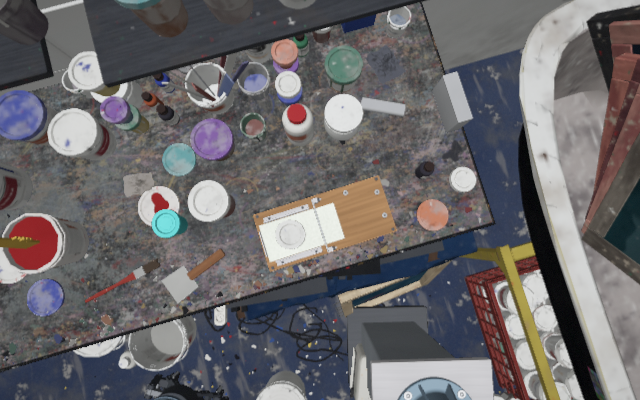

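View pics/side0.png

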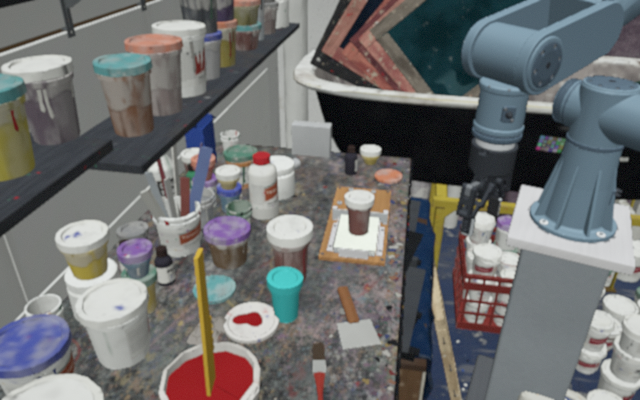

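Run:
```python
import cv2,numpy as np
a=cv2.imread("pics/top0.png")[170:280,245:405]; b=cv2.imread("pics/side0.png")[180:270,315:405]
a=cv2.resize(a,None,fx=5,fy=5,interpolation=cv2.INTER_CUBIC)
cv2.imwrite("pics/topc.png",a); cv2.imwrite("pics/sidec.png",cv2.resize(b,None,fx=6,fy=6,interpolation=cv2.INTER_CUBIC))
```

```text
(no output)
```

View pics/topc.png

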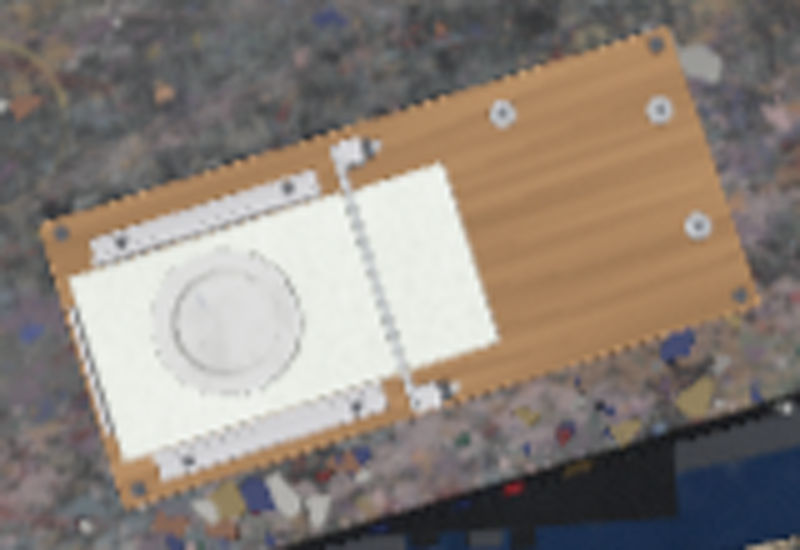

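View pics/sidec.png

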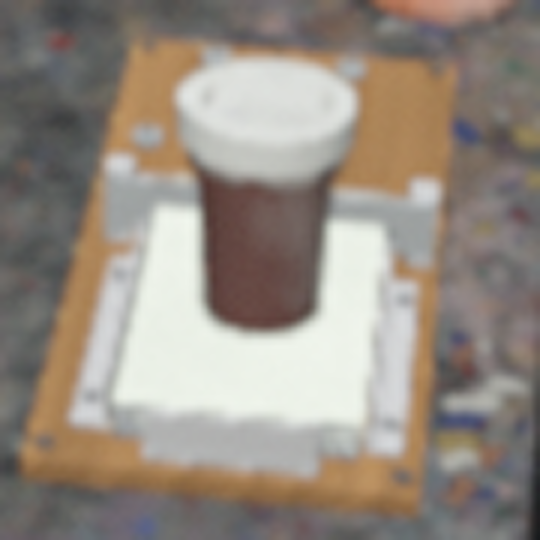

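```bash
cat > h.py <<'E'
import numpy as np, cv2
from rig import readout, viewer, job
def ray(n,uv,z):
    p=viewer.camera_params(n); R=cv2.Rodrigues(np.array(p["rvec"],float))[0]; K=np.array(p["K"])
    c=-R.T@np.array(p["tvec"],float).ravel(); d=R.T@np.linalg.solve(K,[uv[0],uv[1],1]); return (c+d*(z-c[2])/d[2])
def rigid(A,B): # B = R A + t, 2D
    a=A-A.mean(0); b=B-B.mean(0)
    th=np.arctan2((a[:,0]*b[:,1]-a[:,1]*b[:,0]).sum(),(a*b).sum())
    R=np.array([[np.cos(th),-np.sin(th)],[np.sin(th),np.cos(th)]]); return th,R,B.mean(0)-R@A.mean(0)
E
python3 - <<'E'
from h import *
f=lambda c:((c[0]+.5)/5-.5+245,(c[1]+.5)/5-.5+170)
F=[(-163,84),(197,84),(197,-76),(-163,-76),(95,65),(177,41),(177,-25)]
P=[(40,225),(668,28),(757,300),(128,508),(502,114),(659,110),(698,226)]
Z=[.012]*4+[.017]*3
A=np.array(F)/1000; B=np.array([ray("top",f(p),z)[:2] for p,z in zip(P,Z)])
th,R,t=rigid(A,B); print(th,t); print(np.round((B-(A@R.T+t))@R*1000,1))
# side check: posts/pins
p=viewer.camera_params("side")
for q,z in(((95,65),.017),((177,41),.017),((197,-76),.012),((-163,84),.012),((-163,-76),.012)):
    w=np.append(R@(np.array(q)/1000)+t,z); u=cv2.projectPoints(w.reshape(1,3),np.array(p["rvec"],float),np.array(p["tvec"],float),np.array(p["K"]),None)[0].ravel()
    print(q,np.round((u-[315,180]+.5)*6-.5))
for c in((440,163),(497,341)): print("blank",np.round(R.T@(ray("top",f(c),.018)[:2]-t)*1000,1))
print("tub",np.round(R.T@(ray("top",f((236,322)),.137)[:2]-t)*1000,1))
for q in((40,0),(95,8),(95,65),(0,0)): print(q,np.round(R@(np.array(q)/1000)+t,4))
E
```

```text
-1.2845745827639634 [0.51341819 0.29024531]
[[ 1.5 -0.4]
 [-0.7 -1.7]
 [-2.   2.9]
 [ 2.6  0.7]
 [-0.4 -0.5]
 [-0.5 -0.4]
 [-0.5 -0.5]]
(95, 65) [141. 136.]
(177, 41) [210.  57.]
(197, -76) [450.  67.]
(-163, 84) [ 13. 461.]
(-163, -76) [414. 501.]
blank [54.4 49.3]
blank [ 54.1 -51.1]
tub [-68.1  -3. ]
(40, 0) [0.5247 0.2519]
(95, 8) [0.5479 0.2014]
(95, 65) [0.6026 0.2175]
(0, 0) [0.5134 0.2902]
```

```bash
cat >> h.py <<'E'
th=-1.28457; Rf=np.array([[np.cos(th),-np.sin(th)],[np.sin(th),np.cos(th)]]); t=np.array([.51342,.29025])-Rf@[.0005,.0005]+0
def fe():
    s=readout.observe(); from scipy.spatial.transform import Rotation as Ro
    M=Ro.from_rotvec(s["orientation"]).as_matrix()
    xy=Rf.T@(s["tool_pos"][:2]-t)*1000
    want=np.array([[-np.cos(th),-np.sin(th),0],[-np.sin(th),np.cos(th),0],[0,0,-1]]).T
    print("clk",round(s["clock"],2),"feeder xy mm",np.round(xy,1),"z",round(s["tool_pos"][2]*1000,1),"rotvec tool",np.round(Ro.from_matrix(M.T@want).as_rotvec(),4),"F",np.round(s["wrist_force"],1))
E
python3 -c "from h import *; fe()"
```

```text
clk 0.1 feeder xy mm [-332.6 -238.9] z 230.4 rotvec tool [-1.600e-03  4.000e-04  9.477e-01] F [ 0.7 -0.2 -0.2]
```

send_rows(deltas=[{"wz": 0.158, "jaw": 0}, {"wz": 0.158, "jaw": 0}, {"wz": 0.158, "jaw": 0}, {"wz": 0.158, "jaw": 0}, {"wz": 0.158, "jaw": 0}, {"wz": 0.158, "jaw": 0}, {"tx": -0.037, "ty": 0.024, "jaw": 0}, {"tx": -0.037, "ty": 0.024, "jaw": 0}, {"tx": -0.037, "ty": 0.024, "jaw": 0}, {"tx": -0.037, "ty": 0.024, "jaw": 0}, {"tx": -0.037, "ty": 0.024, "jaw": 0}, {"tx": -0.037, "ty": 0.024, "jaw": 0}])

```text
schema error: expected keys tx, ty, tz, wx, wy, wz, jaw
```

send_rows(deltas=[{"tx": -0.037, "ty": 0.024, "jaw": 0}, {"tx": -0.037, "ty": 0.024, "jaw": 0}, {"tx": -0.037, "ty": 0.024, "jaw": 0}, {"tx": -0.036, "ty": 0.023, "jaw": 0}, {"jaw": 0}, {"jaw": 0}])

```text
schema error: expected keys tx, ty, tz, wx, wy, wz, jaw
```

```bash
python3 -c "from h import *; fe()"
```

```text
clk 0.1 feeder xy mm [-332.6 -238.9] z 230.4 rotvec tool [-1.600e-03  4.000e-04  9.477e-01] F [ 0.7 -0.2 -0.2]
```

All keys are required in each row.

send_rows(deltas=[{"tx": 0, "ty": 0, "tz": 0, "wx": 0, "wy": 0, "wz": 0.158, "jaw": 0}, {"tx": 0, "ty": 0, "tz": 0, "wx": 0, "wy": 0, "wz": 0.158, "jaw": 0}, {"tx": 0, "ty": 0, "tz": 0, "wx": 0, "wy": 0, "wz": 0.158, "jaw": 0}, {"tx": 0, "ty": 0, "tz": 0, "wx": 0, "wy": 0, "wz": 0.158, "jaw": 0}, {"tx": 0, "ty": 0, "tz": 0, "wx": 0, "wy": 0, "wz": 0.158, "jaw": 0}, {"tx": 0, "ty": 0, "tz": 0, "wx": 0, "wy": 0, "wz": 0.158, "jaw": 0}, {"tx": -0.037, "ty": 0.024, "tz": 0, "wx": 0, "wy": 0, "wz": 0, "jaw": 0}, {"tx": -0.037, "ty": 0.024, "tz": 0, "wx": 0, "wy": 0, "wz": 0, "jaw": 0}, {"tx": -0.037, "ty": 0.024, "tz": 0, "wx": 0, "wy": 0, "wz": 0, "jaw": 0}, {"tx": -0.037, "ty": 0.024, "tz": 0, "wx": 0, "wy": 0, "wz": 0, "jaw": 0}, {"tx": -0.037, "ty": 0.024, "tz": 0, "wx": 0, "wy": 0, "wz": 0, "jaw": 0}, {"tx": -0.037, "ty": 0.024, "tz": 0, "wx": 0, "wy": 0, "wz": 0, "jaw": 0}])

```text
clock: 1.6
tool_pos: [0.3915, 0.3692, 0.2309]
orientation: [-1.882, -2.515, 0.001]
wrist_force: [0.6, -0.1, 0.2]
grip_width: -0.001
gripper_force: 0.0
```

send_rows(deltas=[{"tx": -0.037, "ty": 0.024, "tz": 0, "wx": 0, "wy": 0, "wz": 0, "jaw": 0}, {"tx": -0.037, "ty": 0.024, "tz": 0, "wx": 0, "wy": 0, "wz": 0, "jaw": 0}, {"tx": -0.037, "ty": 0.024, "tz": 0, "wx": 0, "wy": 0, "wz": 0, "jaw": 0}, {"tx": -0.036, "ty": 0.023, "tz": 0, "wx": 0, "wy": 0, "wz": 0, "jaw": 0}, {"tx": 0, "ty": 0, "tz": 0, "wx": 0, "wy": 0, "wz": 0, "jaw": 0}, {"tx": 0, "ty": 0, "tz": 0, "wx": 0, "wy": 0, "wz": 0, "jaw": 0}])

```text
clock: 2.35
tool_pos: [0.5228, 0.2562, 0.2307]
orientation: [-1.882, -2.514, 0.001]
wrist_force: [-0.0, 0.2, -0.2]
grip_width: 0.003
gripper_force: 0.0
```

```bash
python3 -c "from h import *; fe()"
```

```text
clk 2.35 feeder xy mm [35.8 -0.1] z 230.7 rotvec tool [-0.0014 -0.0005 -0.0006] F [-0.   0.2 -0.2]
```

send_rows(deltas=[{"tx": 0, "ty": 0, "tz": 0.03, "wx": 0, "wy": 0, "wz": 0, "jaw": 0}, {"tx": 0, "ty": 0, "tz": 0.03, "wx": 0, "wy": 0, "wz": 0, "jaw": 0}, {"tx": 0, "ty": 0, "tz": 0.03, "wx": 0, "wy": 0, "wz": 0, "jaw": 0}, {"tx": 0, "ty": 0, "tz": 0.03, "wx": 0, "wy": 0, "wz": 0, "jaw": 0}, {"tx": 0, "ty": 0, "tz": 0.03, "wx": 0, "wy": 0, "wz": 0, "jaw": 0}, {"tx": 0, "ty": 0, "tz": 0.025, "wx": 0, "wy": 0, "wz": 0, "jaw": 0}, {"tx": 0, "ty": 0, "tz": 0.015, "wx": 0, "wy": 0, "wz": 0, "jaw": 0}, {"tx": 0, "ty": 0, "tz": 0.008, "wx": 0, "wy": 0, "wz": 0, "jaw": 0}, {"tx": 0, "ty": 0, "tz": 0.004, "wx": 0, "wy": 0, "wz": 0, "jaw": 0}, {"tx": 0, "ty": 0, "tz": 0, "wx": 0, "wy": 0, "wz": 0, "jaw": 0}, {"tx": 0, "ty": 0, "tz": 0, "wx": 0, "wy": 0, "wz": 0, "jaw": 0}])

```text
clock: 3.72
tool_pos: [0.524, 0.2563, 0.0301]
orientation: [1.882, 2.515, 0.002]
wrist_force: [0.5, -0.1, 0.7]
grip_width: -0.001
gripper_force: 0.0
```

send_rows(deltas=[{"tx": 0, "ty": 0, "tz": 0.001, "wx": 0, "wy": 0, "wz": 0, "jaw": 0}, {"tx": 0, "ty": 0, "tz": 0.001, "wx": 0, "wy": 0, "wz": 0, "jaw": 0}, {"tx": 0, "ty": 0, "tz": 0.001, "wx": 0, "wy": 0, "wz": 0, "jaw": 0}, {"tx": 0, "ty": 0, "tz": 0.001, "wx": 0, "wy": 0, "wz": 0, "jaw": 0}, {"tx": 0, "ty": 0, "tz": 0.001, "wx": 0, "wy": 0, "wz": 0, "jaw": 0}, {"tx": 0, "ty": 0, "tz": 0, "wx": 0, "wy": 0, "wz": 0, "jaw": 0}])

```text
clock: 4.47
tool_pos: [0.5233, 0.2561, 0.0242]
orientation: [-1.882, -2.515, 0.0]
wrist_force: [-0.5, 0.4, 0.2]
grip_width: -0.002
gripper_force: 0.0
```

```bash
python3 -c "
from h import *; fe()
import cv2
im=viewer.capture('side')[170:290,300:460,::-1]; cv2.imwrite('pics/s1.png',cv2.resize(im,None,fx=5,fy=5,interpolation=2))"
```

```text
clk 4.47 feeder xy mm [36.1  0.3] z 24.2 rotvec tool [-0.0002  0.     -0.0003] F [-0.5  0.4  0.2]
```

View pics/s1.png

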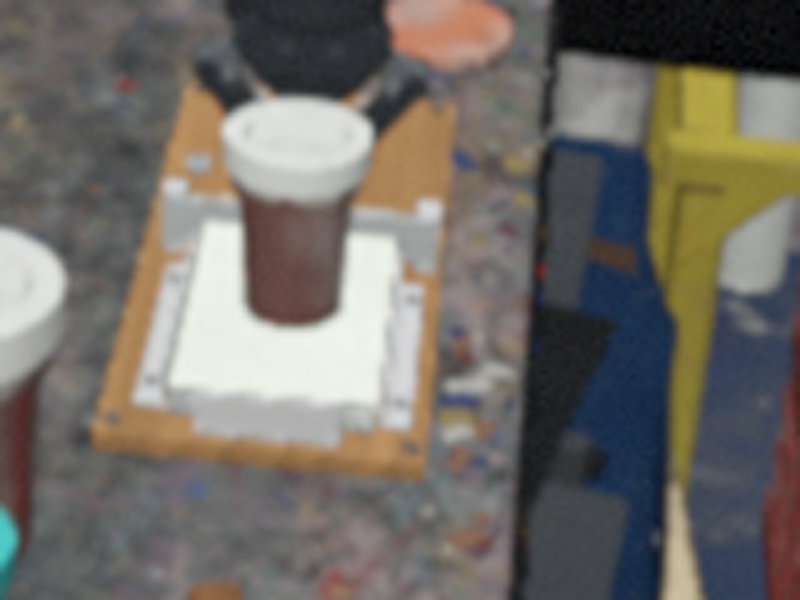

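The gripper's body stands just beyond the tub's lid (290,140) and clear of it; the stack and tub are undisturbed. Now touch slowly.

send_rows(deltas=[{"tx": 0, "ty": 0, "tz": 0.001, "wx": 0, "wy": 0, "wz": 0, "jaw": 0}, {"tx": 0, "ty": 0, "tz": 0.001, "wx": 0, "wy": 0, "wz": 0, "jaw": 0}, {"tx": 0, "ty": 0, "tz": 0.001, "wx": 0, "wy": 0, "wz": 0, "jaw": 0}, {"tx": 0, "ty": 0, "tz": 0.001, "wx": 0, "wy": 0, "wz": 0, "jaw": 0}, {"tx": 0, "ty": 0, "tz": 0, "wx": 0, "wy": 0, "wz": 0, "jaw": 0}])

```text
clock: 5.15
tool_pos: [0.5233, 0.2561, 0.0201]
orientation: [-1.882, -2.515, 0.0]
wrist_force: [-0.8, -0.4, 0.4]
grip_width: -0.0
gripper_force: 0.0
```

send_rows(deltas=[{"tx": 0, "ty": 0, "tz": 0.0005, "wx": 0, "wy": 0, "wz": 0, "jaw": 0}, {"tx": 0, "ty": 0, "tz": 0.0005, "wx": 0, "wy": 0, "wz": 0, "jaw": 0}, {"tx": 0, "ty": 0, "tz": 0, "wx": 0, "wy": 0, "wz": 0, "jaw": 0}])

```text
clock: 5.52
tool_pos: [0.5234, 0.2561, 0.0193]
orientation: [1.882, 2.515, -0.0]
wrist_force: [0.4, -0.6, 0.4]
grip_width: -0.0
gripper_force: 0.0
```

send_rows(deltas=[{"tx": 0, "ty": 0, "tz": 0.0005, "wx": 0, "wy": 0, "wz": 0, "jaw": 0}, {"tx": 0, "ty": 0, "tz": 0, "wx": 0, "wy": 0, "wz": 0, "jaw": 0}])

```text
clock: 5.78
tool_pos: [0.5234, 0.2561, 0.0187]
orientation: [-1.882, -2.515, 0.0]
wrist_force: [0.2, 0.9, -0.1]
grip_width: 0.001
gripper_force: 0.0
```

send_rows(deltas=[{"tx": 0, "ty": 0, "tz": 0.0005, "wx": 0, "wy": 0, "wz": 0, "jaw": 0}, {"tx": 0, "ty": 0, "tz": 0, "wx": 0, "wy": 0, "wz": 0, "jaw": 0}])

```text
clock: 6.02
tool_pos: [0.5233, 0.2561, 0.0182]
orientation: [-1.882, -2.515, 0.0]
wrist_force: [0.8, 0.4, -0.0]
grip_width: 0.002
gripper_force: 0.0
```

send_rows(deltas=[{"tx": 0, "ty": 0, "tz": 0.0003, "wx": 0, "wy": 0, "wz": 0, "jaw": 0}, {"tx": 0, "ty": 0, "tz": 0, "wx": 0, "wy": 0, "wz": 0, "jaw": 0}])

```text
clock: 6.28
tool_pos: [0.5235, 0.2561, 0.0181]
orientation: [1.882, 2.515, 0.0]
wrist_force: [-0.8, -1.1, 1.5]
grip_width: 0.001
gripper_force: 0.6
```

send_rows(deltas=[{"tx": 0, "ty": 0, "tz": 0.0003, "wx": 0, "wy": 0, "wz": 0, "jaw": 0}, {"tx": 0, "ty": 0, "tz": 0, "wx": 0, "wy": 0, "wz": 0, "jaw": 0}])

```text
clock: 6.52
tool_pos: [0.5237, 0.2562, 0.0181]
orientation: [1.882, 2.515, 0.001]
wrist_force: [-1.0, -0.0, 4.4]
grip_width: 0.003
gripper_force: 2.4
```

send_rows(deltas=[{"tx": 0, "ty": 0, "tz": 0.0003, "wx": 0, "wy": 0, "wz": 0, "jaw": 0}, {"tx": 0, "ty": 0, "tz": 0, "wx": 0, "wy": 0, "wz": 0, "jaw": 0}])

```text
clock: 6.78
tool_pos: [0.5239, 0.2563, 0.0181]
orientation: [1.882, 2.515, 0.001]
wrist_force: [-1.2, -0.8, 5.8]
grip_width: 0.003
gripper_force: 3.4
```

send_rows(deltas=[{"tx": 0, "ty": 0, "tz": 0.0003, "wx": 0, "wy": 0, "wz": 0, "jaw": 0}, {"tx": 0, "ty": 0, "tz": 0, "wx": 0, "wy": 0, "wz": 0, "jaw": 0}])

```text
clock: 7.02
tool_pos: [0.5241, 0.2563, 0.0181]
orientation: [1.882, 2.515, 0.002]
wrist_force: [-1.4, -0.9, 8.8]
grip_width: -0.001
gripper_force: 4.2
```

send_rows(deltas=[{"tx": -0.001, "ty": 0, "tz": 0, "wx": 0, "wy": 0, "wz": 0, "jaw": 0}, {"tx": -0.001, "ty": 0, "tz": 0, "wx": 0, "wy": 0, "wz": 0, "jaw": 0}, {"tx": -0.001, "ty": 0, "tz": 0, "wx": 0, "wy": 0, "wz": 0, "jaw": 0}, {"tx": -0.001, "ty": 0, "tz": 0, "wx": 0, "wy": 0, "wz": 0, "jaw": 0}])

```text
clock: 7.52
tool_pos: [0.5253, 0.2535, 0.0181]
orientation: [1.882, 2.515, 0.004]
wrist_force: [-1.7, 4.3, 6.8]
grip_width: -0.002
gripper_force: 3.3
```

send_rows(deltas=[{"tx": -0.001, "ty": 0, "tz": 0.0003, "wx": 0, "wy": 0, "wz": 0, "jaw": 0}, {"tx": -0.001, "ty": 0, "tz": 0, "wx": 0, "wy": 0, "wz": 0, "jaw": 0}, {"tx": -0.002, "ty": 0, "tz": 0, "wx": 0, "wy": 0, "wz": 0, "jaw": 0}, {"tx": -0.002, "ty": 0, "tz": 0, "wx": 0, "wy": 0, "wz": 0, "jaw": 0}, {"tx": -0.002, "ty": 0, "tz": 0, "wx": 0, "wy": 0, "wz": 0, "jaw": 0}, {"tx": -0.002, "ty": 0, "tz": 0, "wx": 0, "wy": 0, "wz": 0, "jaw": 0}])

```text
clock: 8.28
tool_pos: [0.5284, 0.2441, 0.0181]
orientation: [1.882, 2.515, 0.005]
wrist_force: [-1.0, 5.6, 7.5]
grip_width: 0.002
gripper_force: 4.0
```

Run:
```python
from h import *
fe()
im=viewer.capture('top')[170:280,245:405,::-1]; cv2.imwrite('pics/t2.png',cv2.resize(im,None,fx=5,fy=5,interpolation=2))
```

```text
clk 8.28 feeder xy mm [49.   1.8] z 18.1 rotvec tool [ 0.0031 -0.0015 -0.0003] F [-1.   5.6  7.5]
```

View pics/t2.png

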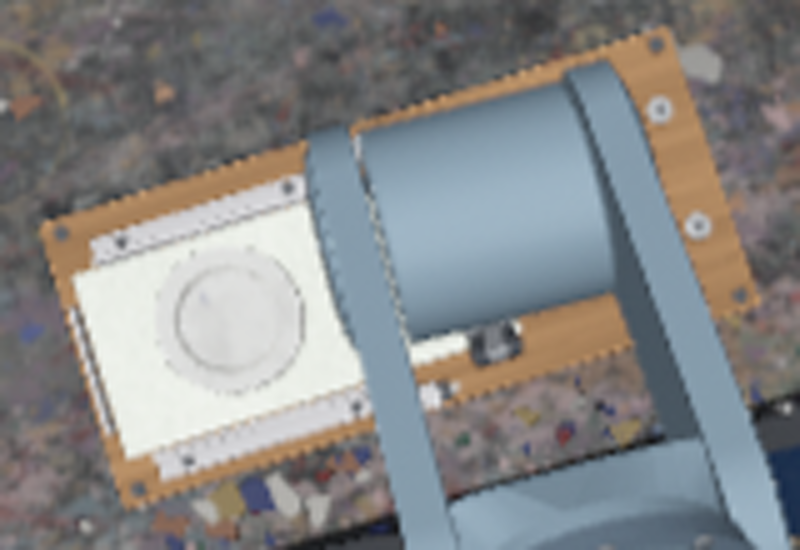

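send_rows(deltas=[{"tx": -0.002, "ty": 0, "tz": 0.0002, "wx": 0, "wy": 0, "wz": 0, "jaw": 0}, {"tx": -0.003, "ty": 0, "tz": 0, "wx": 0, "wy": 0, "wz": 0, "jaw": 0}, {"tx": -0.003, "ty": 0, "tz": 0, "wx": 0, "wy": 0, "wz": 0, "jaw": 0}, {"tx": -0.003, "ty": 0, "tz": 0, "wx": 0, "wy": 0, "wz": 0, "jaw": 0}, {"tx": -0.003, "ty": 0, "tz": 0, "wx": 0, "wy": 0, "wz": 0, "jaw": 0}, {"tx": -0.003, "ty": 0, "tz": 0, "wx": 0, "wy": 0, "wz": 0, "jaw": 0}])

```text
clock: 9.07
tool_pos: [0.5335, 0.2275, 0.018]
orientation: [1.881, 2.514, 0.005]
wrist_force: [-0.3, 3.9, 9.0]
grip_width: -0.003
gripper_force: 4.4
```

Run:
```python
from h import *
fe()
im=viewer.capture('top'); cv2.imwrite('pics/t3f.png',im[:,:,::-1])
# pale pixels along blank's right strip (feeder y=-49..-42, z 18mm), by x
p=viewer.camera_params("top")
for y in(-48,-45,-42,42,45):
    X=np.arange(30,160,3); W=np.c_[(Rf@np.c_[X,np.full(len(X),y)].T/1000).T+t,np.full(len(X),.018)]
    u=np.round(cv2.projectPoints(W,np.array(p["rvec"],float),np.array(p["tvec"],float),np.array(p["K"]),None)[0][:,0]).astype(int)
    c=im[u[:,1],u[:,0]].astype(int); print(y,''.join('W' if a.min()>185 else ('o' if a[0]>a[2]+40 else '.') for a in c))
```

```text
clk 9.07 feeder xy mm [66.3  2.1] z 18.0 rotvec tool [ 0.0036 -0.001  -0.0002] F [-0.3  3.9  9. ]
-48 .WW.WW.WW..........oooooooooooooooooooo.....
-45 .WWWWWWWWW.........ooooooooooo.oo..o........
-42 ..WWWWWWW...........o..o....................
42 ............................................
45 ............................................
```

send_rows(deltas=[{"tx": -0.003, "ty": 0, "tz": 0, "wx": 0, "wy": 0, "wz": 0, "jaw": 0}, {"tx": -0.003, "ty": 0, "tz": 0, "wx": 0, "wy": 0, "wz": 0, "jaw": 0}, {"tx": -0.003, "ty": 0, "tz": 0, "wx": 0, "wy": 0, "wz": 0, "jaw": 0}, {"tx": -0.003, "ty": 0, "tz": 0, "wx": 0, "wy": 0, "wz": 0, "jaw": 0}, {"tx": -0.003, "ty": 0, "tz": 0, "wx": 0, "wy": 0, "wz": 0, "jaw": 0}, {"tx": -0.003, "ty": 0, "tz": 0, "wx": 0, "wy": 0, "wz": 0, "jaw": 0}])

```text
clock: 9.88
tool_pos: [0.5386, 0.2101, 0.018]
orientation: [1.881, 2.514, 0.005]
wrist_force: [-1.6, 3.1, 9.4]
grip_width: -0.0
gripper_force: 4.5
```

send_rows(deltas=[{"tx": -0.003, "ty": 0, "tz": 0, "wx": 0, "wy": 0, "wz": 0, "jaw": 0}, {"tx": -0.003, "ty": 0, "tz": 0, "wx": 0, "wy": 0, "wz": 0, "jaw": 0}, {"tx": -0.003, "ty": 0, "tz": 0, "wx": 0, "wy": 0, "wz": 0, "jaw": 0}, {"tx": -0.003, "ty": 0, "tz": 0, "wx": 0, "wy": 0, "wz": 0, "jaw": 0}, {"tx": -0.003, "ty": 0, "tz": 0, "wx": 0, "wy": 0, "wz": 0, "jaw": 0}, {"tx": -0.003, "ty": 0, "tz": 0, "wx": 0, "wy": 0, "wz": 0, "jaw": 0}])

```text
clock: 10.62
tool_pos: [0.5438, 0.1927, 0.0181]
orientation: [1.881, 2.514, 0.005]
wrist_force: [-1.3, 3.4, 9.2]
grip_width: 0.0
gripper_force: 4.6
```

Run:
```python
from h import *
fe()
im=viewer.capture('top')[170:280,245:405,::-1]; cv2.imwrite('pics/t4.png',cv2.resize(im,None,fx=5,fy=5,interpolation=2))
```

```text
clk 10.62 feeder xy mm [102.6   2.1] z 18.1 rotvec tool [ 0.0035 -0.0006 -0.0003] F [-1.3  3.4  9.2]
```

View pics/t4.png

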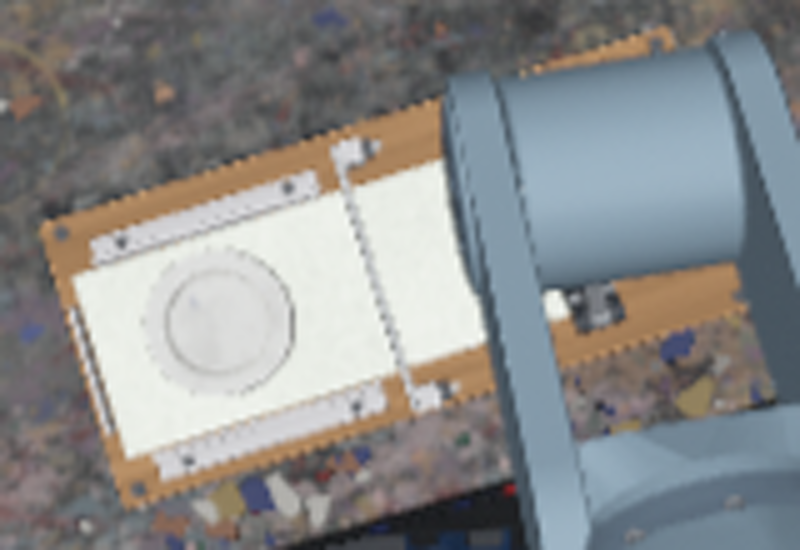

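The blank follows the finger (its corner shows at (555,305)); the stack has tipped a little back about its trailing edge, as expected. Go on at steady pace.

send_rows(deltas=[{"tx": -0.002, "ty": 0, "tz": 0, "wx": 0, "wy": 0, "wz": 0, "jaw": 0}, {"tx": -0.002, "ty": 0, "tz": 0, "wx": 0, "wy": 0, "wz": 0, "jaw": 0}, {"tx": -0.002, "ty": 0, "tz": 0, "wx": 0, "wy": 0, "wz": 0, "jaw": 0}, {"tx": -0.002, "ty": 0, "tz": 0, "wx": 0, "wy": 0, "wz": 0, "jaw": 0}, {"tx": -0.002, "ty": 0, "tz": 0, "wx": 0, "wy": 0, "wz": 0, "jaw": 0}, {"tx": -0.002, "ty": 0, "tz": 0, "wx": 0, "wy": 0, "wz": 0, "jaw": 0}, {"tx": -0.002, "ty": 0, "tz": 0, "wx": 0, "wy": 0, "wz": 0, "jaw": 0}, {"tx": -0.002, "ty": 0, "tz": 0, "wx": 0, "wy": 0, "wz": 0, "jaw": 0}])

```text
clock: 11.68
tool_pos: [0.5483, 0.1773, 0.018]
orientation: [1.881, 2.514, 0.005]
wrist_force: [-0.4, 3.8, 9.5]
grip_width: 0.003
gripper_force: 4.6
```

send_rows(deltas=[{"tx": -0.002, "ty": 0, "tz": 0, "wx": 0, "wy": 0, "wz": 0, "jaw": 0}, {"tx": -0.002, "ty": 0, "tz": 0, "wx": 0, "wy": 0, "wz": 0, "jaw": 0}, {"tx": -0.002, "ty": 0, "tz": 0, "wx": 0, "wy": 0, "wz": 0, "jaw": 0}, {"tx": -0.002, "ty": 0, "tz": 0, "wx": 0, "wy": 0, "wz": 0, "jaw": 0}, {"tx": -0.002, "ty": 0, "tz": 0, "wx": 0, "wy": 0, "wz": 0, "jaw": 0}, {"tx": -0.002, "ty": 0, "tz": 0, "wx": 0, "wy": 0, "wz": 0, "jaw": 0}, {"tx": -0.002, "ty": 0, "tz": 0, "wx": 0, "wy": 0, "wz": 0, "jaw": 0}])

```text
clock: 12.55
tool_pos: [0.5524, 0.1636, 0.0181]
orientation: [1.881, 2.514, 0.004]
wrist_force: [-0.9, 1.8, 8.9]
grip_width: 0.002
gripper_force: 4.5
```

send_rows(deltas=[{"tx": -0.002, "ty": 0, "tz": 0, "wx": 0, "wy": 0, "wz": 0, "jaw": 0}, {"tx": -0.002, "ty": 0, "tz": 0, "wx": 0, "wy": 0, "wz": 0, "jaw": 0}, {"tx": -0.002, "ty": 0, "tz": 0, "wx": 0, "wy": 0, "wz": 0, "jaw": 0}, {"tx": -0.002, "ty": 0, "tz": 0, "wx": 0, "wy": 0, "wz": 0, "jaw": 0}, {"tx": -0.002, "ty": 0, "tz": 0, "wx": 0, "wy": 0, "wz": 0, "jaw": 0}, {"tx": 0, "ty": 0, "tz": 0, "wx": 0, "wy": 0, "wz": 0, "jaw": 0}])

```text
clock: 13.3
tool_pos: [0.5553, 0.1537, 0.0181]
orientation: [1.881, 2.513, 0.004]
wrist_force: [1.0, 0.5, 9.1]
grip_width: 0.004
gripper_force: 4.4
```

Run:
```python
from h import *
fe()
im=viewer.capture('top')[170:280,245:405,::-1]; cv2.imwrite('pics/t5.png',cv2.resize(im,None,fx=5,fy=5,interpolation=2))
```

```text
clk 13.3 feeder xy mm [143.3   2.1] z 18.1 rotvec tool [ 0.0035  0.0005 -0.0004] F [1.  0.5 9.1]
```

View pics/t5.png

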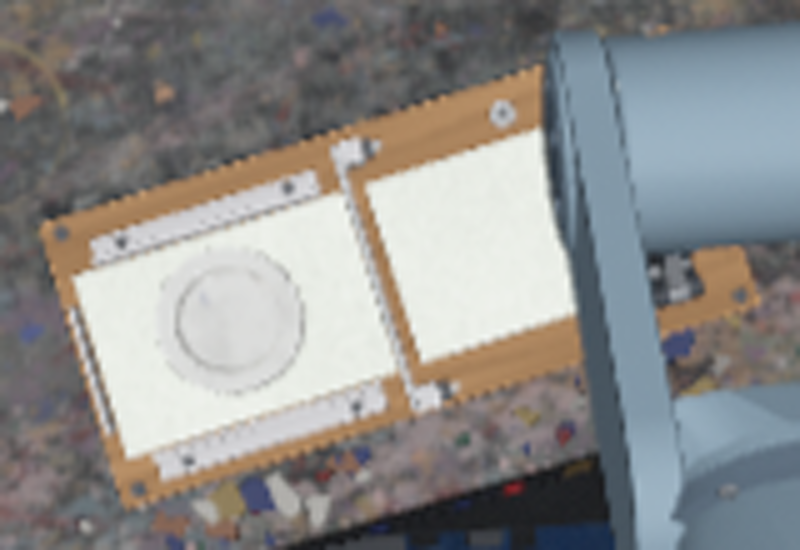

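Blank is clear of the gate (rear edge (367,183)–(418,360)), stack down and tub standing. Lift and go to the blank's centre.

send_rows(deltas=[{"tx": 0, "ty": 0, "tz": -0.001, "wx": 0, "wy": 0, "wz": 0, "jaw": 0}, {"tx": 0, "ty": 0, "tz": -0.003, "wx": 0, "wy": 0, "wz": 0, "jaw": 0}, {"tx": 0, "ty": 0, "tz": -0.007, "wx": 0, "wy": 0, "wz": 0, "jaw": 0}, {"tx": 0.018, "ty": 0, "tz": 0, "wx": 0, "wy": 0, "wz": 0, "jaw": 0}, {"tx": 0.018, "ty": 0, "tz": 0, "wx": 0, "wy": 0, "wz": 0, "jaw": 0}, {"tx": 0.018, "ty": 0, "tz": 0, "wx": 0, "wy": 0, "wz": 0, "jaw": 0}, {"tx": 0, "ty": 0, "tz": 0, "wx": 0, "wy": 0, "wz": 0, "jaw": 0}, {"tx": 0, "ty": 0, "tz": 0, "wx": 0, "wy": 0, "wz": 0, "jaw": 0}])

```text
clock: 14.35
tool_pos: [0.5383, 0.2055, 0.0275]
orientation: [1.881, 2.516, -0.0]
wrist_force: [-0.2, -0.3, 0.1]
grip_width: 0.001
gripper_force: 0.0
```

Run:
```python
from h import *
fe()
im=viewer.capture('top')
f=lambda c:((c[0]+.5)/5-.5+245,(c[1]+.5)/5-.5+170)
for c in((367,183),(418,360)): print(np.round(Rf.T@(ray("top",f(c),.018)[:2]-t)*1000,1))
cv2.imwrite('pics/t6.png',cv2.resize(im[170:280,245:405,::-1],None,fx=5,fy=5,interpolation=2))
```

```text
clk 14.35 feeder xy mm [88.8  0.4] z 27.5 rotvec tool [-0.0001  0.0003  0.0007] F [-0.2 -0.3  0.1]
[14.  51.4]
[ 11.2 -47.3]
```

View pics/t6.png

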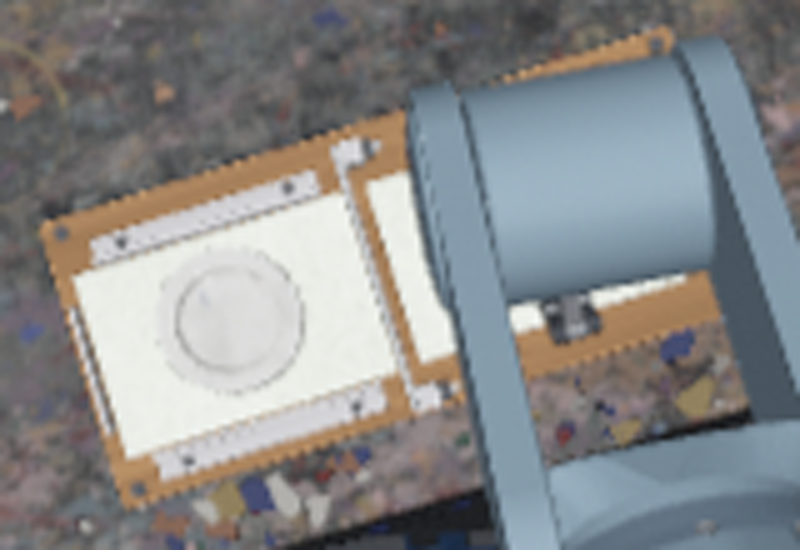

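send_rows(deltas=[{"tx": 0, "ty": 0, "tz": 0.003, "wx": 0, "wy": 0, "wz": 0, "jaw": 0}, {"tx": 0, "ty": 0, "tz": 0.002, "wx": 0, "wy": 0, "wz": 0, "jaw": 0}, {"tx": 0, "ty": 0, "tz": 0.001, "wx": 0, "wy": 0, "wz": 0, "jaw": 0}, {"tx": 0, "ty": 0, "tz": 0.001, "wx": 0, "wy": 0, "wz": 0, "jaw": 0}, {"tx": 0, "ty": 0, "tz": 0.001, "wx": 0, "wy": 0, "wz": 0, "jaw": 0}, {"tx": 0, "ty": 0, "tz": 0.0005, "wx": 0, "wy": 0, "wz": 0, "jaw": 0}, {"tx": 0, "ty": 0, "tz": 0, "wx": 0, "wy": 0, "wz": 0, "jaw": 0}])

```text
clock: 15.28
tool_pos: [0.5384, 0.2053, 0.0191]
orientation: [1.882, 2.515, -0.0]
wrist_force: [0.2, 0.9, -1.0]
grip_width: 0.001
gripper_force: 0.0
```

send_rows(deltas=[{"tx": 0, "ty": 0, "tz": 0.0004, "wx": 0, "wy": 0, "wz": 0, "jaw": 0}, {"tx": 0, "ty": 0, "tz": 0.0003, "wx": 0, "wy": 0, "wz": 0, "jaw": 0}, {"tx": 0, "ty": 0, "tz": 0, "wx": 0, "wy": 0, "wz": 0, "jaw": 0}])

```text
clock: 15.65
tool_pos: [0.5383, 0.2053, 0.0184]
orientation: [-1.882, -2.515, 0.0]
wrist_force: [-0.3, -0.7, 0.4]
grip_width: -0.0
gripper_force: 0.0
```

send_rows(deltas=[{"tx": 0, "ty": 0, "tz": 0.0003, "wx": 0, "wy": 0, "wz": 0, "jaw": 0}, {"tx": 0, "ty": 0, "tz": 0, "wx": 0, "wy": 0, "wz": 0, "jaw": 0}])

```text
clock: 15.9
tool_pos: [0.5384, 0.2053, 0.0181]
orientation: [1.882, 2.515, 0.0]
wrist_force: [0.0, -0.5, 0.2]
grip_width: 0.003
gripper_force: 0.1
```

send_rows(deltas=[{"tx": 0, "ty": 0, "tz": 0.0003, "wx": 0, "wy": 0, "wz": 0, "jaw": 0}, {"tx": 0, "ty": 0, "tz": 0.0003, "wx": 0, "wy": 0, "wz": 0, "jaw": 0}, {"tx": 0, "ty": 0, "tz": 0, "wx": 0, "wy": 0, "wz": 0, "jaw": 0}])

```text
clock: 16.27
tool_pos: [0.5389, 0.2054, 0.0181]
orientation: [1.882, 2.515, 0.001]
wrist_force: [-1.1, 0.0, 5.7]
grip_width: 0.001
gripper_force: 2.7
```

send_rows(deltas=[{"tx": 0, "ty": 0.001, "tz": 0.0001, "wx": 0, "wy": 0, "wz": 0, "jaw": 0}, {"tx": 0, "ty": 0.001, "tz": 0, "wx": 0, "wy": 0, "wz": 0, "jaw": 0}, {"tx": 0, "ty": 0.001, "tz": 0, "wx": 0, "wy": 0, "wz": 0, "jaw": 0}, {"tx": 0, "ty": 0.001, "tz": 0, "wx": 0, "wy": 0, "wz": 0, "jaw": 0}, {"tx": 0, "ty": 0.001, "tz": 0, "wx": 0, "wy": 0, "wz": 0, "jaw": 0}, {"tx": 0, "ty": 0, "tz": 0, "wx": 0, "wy": 0, "wz": 0, "jaw": 0}])

```text
clock: 17.02
tool_pos: [0.5438, 0.2068, 0.0181]
orientation: [1.882, 2.515, 0.001]
wrist_force: [-0.5, -0.2, 5.5]
grip_width: 0.004
gripper_force: 2.7
```

```bash
python3 -c "from h import *; fe()"
```

```text
clk 17.02 feeder xy mm [89.1  6.1] z 18.1 rotvec tool [ 0.0013  0.0002 -0.0002] F [-0.5 -0.2  5.5]
```

send_rows(deltas=[{"tx": -0.001, "ty": 0, "tz": 0, "wx": 0, "wy": 0, "wz": 0, "jaw": 0}, {"tx": -0.001, "ty": 0, "tz": 0, "wx": 0, "wy": 0, "wz": 0, "jaw": 0}, {"tx": -0.001, "ty": 0, "tz": 0, "wx": 0, "wy": 0, "wz": 0, "jaw": 0}, {"tx": -0.001, "ty": 0, "tz": 0, "wx": 0, "wy": 0, "wz": 0, "jaw": 0}, {"tx": -0.001, "ty": 0, "tz": 0, "wx": 0, "wy": 0, "wz": 0, "jaw": 0}, {"tx": -0.001, "ty": 0, "tz": 0, "wx": 0, "wy": 0, "wz": 0, "jaw": 0}])

```text
clock: 17.77
tool_pos: [0.5456, 0.2013, 0.0181]
orientation: [1.882, 2.515, 0.002]
wrist_force: [-0.6, 0.5, 5.6]
grip_width: 0.002
gripper_force: 2.6
```

send_rows(deltas=[{"tx": -0.001, "ty": 0, "tz": 0, "wx": 0, "wy": 0, "wz": 0, "jaw": 0}, {"tx": -0.001, "ty": 0, "tz": 0, "wx": 0, "wy": 0, "wz": 0, "jaw": 0}])

```text
clock: 18.02
tool_pos: [0.5461, 0.1995, 0.0181]
orientation: [1.882, 2.515, 0.002]
wrist_force: [-0.6, 3.5, 5.5]
grip_width: -0.001
gripper_force: 2.9
```

send_rows(deltas=[{"tx": -0.001, "ty": 0, "tz": 0, "wx": 0, "wy": 0, "wz": 0, "jaw": 0}, {"tx": -0.001, "ty": 0, "tz": 0, "wx": 0, "wy": 0, "wz": 0, "jaw": 0}])

```text
clock: 18.27
tool_pos: [0.5464, 0.1982, 0.0181]
orientation: [-1.882, -2.515, -0.003]
wrist_force: [-0.7, 4.8, 6.5]
grip_width: -0.0
gripper_force: 2.9
```

```bash
python3 -c "from h import *; fe()"
```

```text
clk 18.27 feeder xy mm [98.1  6.1] z 18.1 rotvec tool [ 0.0016 -0.0015 -0.0004] F [-0.7  4.8  6.5]
```

send_rows(deltas=[{"tx": 0, "ty": 0.001, "tz": 0, "wx": 0, "wy": 0, "wz": 0, "jaw": 0}, {"tx": 0, "ty": 0.001, "tz": 0, "wx": 0, "wy": 0, "wz": 0, "jaw": 0}, {"tx": 0, "ty": 0.001, "tz": 0, "wx": 0, "wy": 0, "wz": 0, "jaw": 0}])

```text
clock: 18.65
tool_pos: [0.5486, 0.1988, 0.018]
orientation: [-1.881, -2.515, -0.001]
wrist_force: [-5.1, 2.0, 7.9]
grip_width: 0.0
gripper_force: 4.6
```

send_rows(deltas=[{"tx": 0, "ty": 0.001, "tz": 0, "wx": 0, "wy": 0, "wz": 0, "jaw": 0}, {"tx": 0, "ty": 0.001, "tz": 0, "wx": 0, "wy": 0, "wz": 0, "jaw": 0}])

```text
clock: 18.9
tool_pos: [0.549, 0.199, 0.018]
orientation: [-1.88, -2.513, 0.004]
wrist_force: [-12.1, 0.9, 16.8]
grip_width: 0.0
gripper_force: 8.2
```

send_rows(deltas=[{"tx": -0.0005, "ty": 0.0005, "tz": 0, "wx": 0, "wy": 0, "wz": 0, "jaw": 0}, {"tx": -0.0005, "ty": 0.0005, "tz": 0, "wx": 0, "wy": 0, "wz": 0, "jaw": 0}])

```text
clock: 19.15
tool_pos: [0.5491, 0.1989, 0.018]
orientation: [-1.878, -2.511, 0.005]
wrist_force: [-14.0, 2.7, 18.8]
grip_width: 0.0
gripper_force: 9.5
```

```bash
python3 -c "
from h import *; fe(); print(Rf.T@readout.observe()['wrist_force'][:2])"
```

```text
clk 19.15 feeder xy mm [98.2  8.9] z 18.0 rotvec tool [-0.0057 -0.0027  0.0001] F [-14.    2.7  18.8]
[ -6.49716465 -12.66256576]
```

Seated on both; press is growing, so ease off at once.

send_rows(deltas=[{"tx": 0.0003, "ty": -0.001, "tz": -0.0003, "wx": 0, "wy": 0, "wz": 0, "jaw": 0}])

```text
clock: 19.27
tool_pos: [0.549, 0.1989, 0.018]
orientation: [-1.88, -2.513, 0.002]
wrist_force: [-5.1, 2.8, 7.7]
grip_width: 0.001
gripper_force: 4.3
```

send_rows(deltas=[{"tx": 0.0003, "ty": -0.001, "tz": -0.0003, "wx": 0, "wy": 0, "wz": 0, "jaw": 0}])

```text
clock: 19.4
tool_pos: [0.549, 0.1986, 0.0181]
orientation: [-1.881, -2.514, 0.0]
wrist_force: [-0.3, 2.2, 1.7]
grip_width: 0.001
gripper_force: 1.0
```

send_rows(deltas=[{"tx": 0, "ty": 0, "tz": -0.001, "wx": 0, "wy": 0, "wz": 0, "jaw": 0}, {"tx": 0, "ty": 0, "tz": -0.003, "wx": 0, "wy": 0, "wz": 0, "jaw": 0}, {"tx": 0, "ty": 0, "tz": -0.02, "wx": 0, "wy": 0, "wz": 0, "jaw": 0}, {"tx": 0, "ty": 0, "tz": -0.03, "wx": 0, "wy": 0, "wz": 0, "jaw": 0}, {"tx": 0, "ty": 0, "tz": -0.04, "wx": 0, "wy": 0, "wz": 0, "jaw": 0}, {"tx": 0, "ty": 0, "tz": -0.04, "wx": 0, "wy": 0, "wz": 0, "jaw": 0}, {"tx": 0, "ty": 0, "tz": -0.04, "wx": 0, "wy": 0, "wz": 0, "jaw": 0}, {"tx": 0, "ty": 0, "tz": -0.03, "wx": 0, "wy": 0, "wz": 0, "jaw": 0}, {"tx": 0, "ty": 0, "tz": 0, "wx": 0, "wy": 0, "wz": 0, "jaw": 0}])

```text
clock: 20.52
tool_pos: [0.552, 0.1981, 0.2266]
orientation: [1.879, 2.511, 0.008]
wrist_force: [0.2, 0.1, -0.1]
grip_width: 0.002
gripper_force: 0.0
```

send_rows(deltas=[{"tx": -0.025, "ty": -0.025, "tz": 0, "wx": 0, "wy": 0, "wz": 0, "jaw": 0}, {"tx": -0.03, "ty": -0.03, "tz": 0, "wx": 0, "wy": 0, "wz": 0, "jaw": 0}, {"tx": -0.03, "ty": -0.03, "tz": 0, "wx": 0, "wy": 0, "wz": 0, "jaw": 0}, {"tx": -0.03, "ty": -0.03, "tz": 0, "wx": 0, "wy": 0, "wz": 0, "jaw": 0}, {"tx": -0.03, "ty": -0.01, "tz": 0, "wx": 0, "wy": 0, "wz": 0, "jaw": 0}, {"tx": -0.03, "ty": 0, "tz": 0, "wx": 0, "wy": 0, "wz": 0, "jaw": 0}, {"tx": 0, "ty": 0, "tz": 0, "wx": 0, "wy": 0, "wz": 0, "jaw": 0}])

```text
clock: 21.4
tool_pos: [0.4791, -0.0069, 0.2214]
orientation: [-1.886, -2.512, 0.001]
wrist_force: [0.0, -0.2, 0.1]
grip_width: 0.004
gripper_force: 0.0
```

Run:
```python
from h import *
fe()
im=viewer.capture('top')
cv2.imwrite('pics/t7f.png',im[:,:,::-1])
cv2.imwrite('pics/t7.png',cv2.resize(im[170:280,245:405,::-1],None,fx=5,fy=5,interpolation=2))
```

```text
clk 21.4 feeder xy mm [ 275.8 -116.3] z 221.4 rotvec tool [-0.0009 -0.0002 -0.0033] F [ 0.  -0.2  0.1]
```

View pics/t7.png

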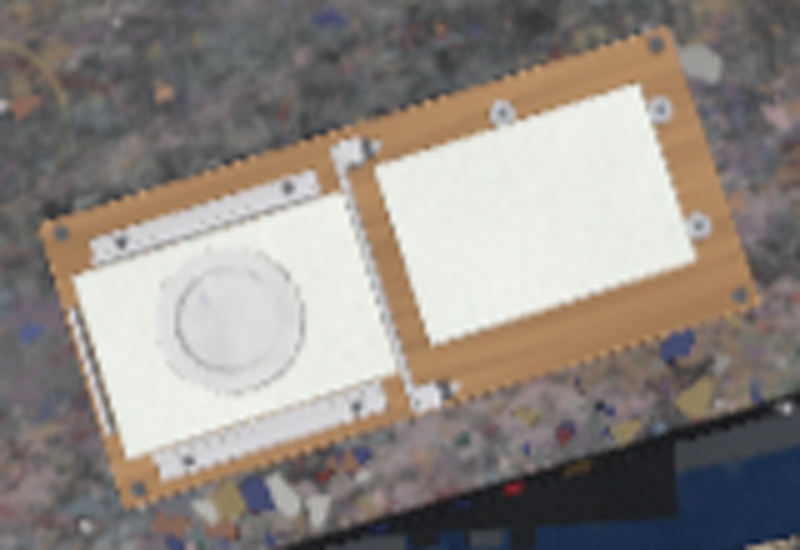

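The blank looks seated: its edges meet the side pin (502,113) and the front pins (659,110), (698,226). One numerical check against the pins.

Run:
```python
from h import *
im=cv2.resize(cv2.imread('pics/t7f.png')[170:280,245:405],None,fx=5,fy=5,interpolation=2)
m=(im.min(2)>215).astype(np.uint8); m=cv2.morphologyEx(m,cv2.MORPH_OPEN,np.ones((15,15)))
n,l,s,c=cv2.connectedComponentsWithStats(m)
k=[i for i in range(1,n) if 450<c[i][0]<600][0]
f=lambda c:((c[0]+.5)/5-.5+245,(c[1]+.5)/5-.5+170)
cs=cv2.findContours((l==k).astype(np.uint8),0,1)[0][0][:,0]
F=np.array([Rf.T@(ray("top",f(p),.018)[:2]-t)*1000 for p in cs],np.float32)
print(cv2.minAreaRect(F))
```

```text
((95.4122085571289, 8.505989074707031), (98.84672546386719, 149.43177795410156), 89.77764892578125)
```

Centre (95.4, 8.5) against the nominal (95, 8), square within 0.3°. That is seated within measuring error, since the pins read the same half-millimetre offset.

```bash
python3 -c "from h import *; print(job.hand_in())"
```

```text
the job is handed in; nothing more can be done
None
```

The bottom blank is drawn out and lies flat, seated on all three register pins as far as the top camera can measure. The other three blanks are still in the magazine with the tub standing on top, the highest press reading was 18.8 N against the 20 N limit, and the job was handed in at about 21 s.

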